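# Fetch the boxed-in salt tin at the workshop popcorn corner

## Robot

A 6-joint arm with a two-finger parallel gripper is mounted at the origin on the work surface. World frame = base frame: x ahead of the robot, y to its left, z up, the work surface at z = 0. Lengths are in m, angles in rad, forces in N, time in s.
With the tool pointing down it reaches from about 0.375 to 0.975 m from the base axis. Payload 3.8 kg.
Tool frame: the origin (TCP) lies at the very end of the fingers, on their centre line; the grasp point (between the pads) lies 19 mm behind it; x points along the fingers, z is the direction in which the jaws open and shut, and the axes are right-handed (so a half turn about x gives the same grasp; the last joint's range is limited). The gripper opens to 88 mm and grips with 3 to 60 N. Pads are 18 mm wide; open, the fingers measure 123 mm over their backs; the gripper's body (75 mm by 187 mm) begins 45 mm behind the grasp point.
Start: joints at [1.268, 0.264, 1.604, -0, 1.274, -0.037], TCP at [0.177, 0.651, 0.239] pointing down, gripper open.
Joint ranges: [-2.63, 2.63], [-0.94, 2.18], [0.31, 2.57], [-1.31, 4.45], [0, 2.66], [-2.55, 2.55]. Speed limits (rad/s): [2.57, 2.57, 3.14, 3.14, 3.14, 3.14].

## Interface

Orientations are given as a rotation vector (axis times angle).
In Python, from plant import * gives the robot as it stands. Calls block until the motion is done:
- movep(position, orientation): joint-space move of the TCP to a pose.
- movel(position, rot=None, speed=0.15, max_force=None): straight line of the TCP; rot=None keeps the orientation; speed is the mean speed in m/s. With max_force (N) it stops when the force on the tool has changed by that much, and returns True; else False.
- move_j(angles): joint-space move.
- set_gripper(opening, grip_force=None): finger opening in m; grip_force is the grip in N (None keeps the last); returns when the fingers have stopped.
- pause(seconds).
- ik(position, orientation): joint angles nearest the present ones, or None.
- snapshot(name): name is "scene" or "top"; returns the picture (420x560x3 uint8, red, green, blue); there is no depth.
- calibration(name): a dict with "vertical_fov" (degrees; the focal length in pixels is half the picture's height over the tangent of half this angle, whatever the lens; pixels are square), "cx", "cy" (the principal point, pixels), "world_to_cam" (4x4, takes a point from world to camera coordinates). Camera axes: x right, y down, z forward; pixel columns grow to the right and rows downward; lengths in m; the calibration is good to about 2 mm. A picture is of the moment at which its call begins. calibration takes no time and is no camera call.
A pose or a line that the arm cannot do raises IKError and nothing moves.
- close_job(): hands the job in, once; it reports no verdict.
Readings, each from a call of its own:
- current_t(): time.
- current_joint_pos(): joint angles.
- current_joint_velocities(): joint speeds.
- current_tau(): joint torques, N m.
- current_tool_pos(): TCP position.
- current_orientation(): TCP orientation.
- current_ft_force(): force on the tool from outside, world axes, zero at the start.
- current_ft_torque(): the same for the moment, N m.
- current_gripper_width(): finger opening in m.
Only numpy, scipy, OpenCV 4.12 (cv2) and the standard library are available. Lean on these libraries where they do the work, as an engineer would, in place of code of your own. Each camera call takes 0.05 s, during which the arm holds its last target.

## Task

The low tin with the green lid is boxed in by three jars on the steel tray: first move all three jars onto the black rubber mat, leaving the tin where it is meanwhile and without shifting the white cup that stands on the mat. Then, with the jars still on the mat, stand the tin in the middle of the cork pad. Finally put each jar back on the tray, centred on the disc of its own colour; tip nothing over, and leave everything standing upright and let go.

Things in the scene. Friction and masses are not known exactly. Their poses are not given: they have to be found in the camera images.
- jar_red_mid (a point): Upright white plastic jar with a red screw lid and a red band round it: 56 mm across (straight-sided up to 60 mm), 80 mm tall with the 51 mm wide lid (the top 15 mm), 0.17 to 0.35 kg. The point is its centre, half-way up (40 mm above its underside); z is up along the jar. It starts standing on the disc of its own colour; middle or a little higher is a good place to grip it.
- jar_blue_mid (a point): Upright white plastic jar with a blue screw lid and a blue band round it: 56 mm across (straight-sided up to 60 mm), 80 mm tall with the 51 mm wide lid (the top 15 mm), 0.17 to 0.35 kg. The point is its centre, half-way up (40 mm above its underside); z is up along the jar. It starts standing on the disc of its own colour; middle or a little higher is a good place to grip it.
- jar_yellow_mid (a point): Upright white plastic jar with a yellow screw lid and a yellow band round it: 56 mm across (straight-sided up to 60 mm), 80 mm tall with the 51 mm wide lid (the top 15 mm), 0.17 to 0.35 kg. The point is its centre, half-way up (40 mm above its underside); z is up along the jar. It starts standing on the disc of its own colour; middle or a little higher is a good place to grip it.
- disc_red: Flat red round disc, 72 mm across and 3 mm thick, fixed on the dark steel tray (tray floor 8 mm above the table, rim to 14 mm): home of the jar with the red lid. Origin at the centre of its underside, so a jar's underside rests 3 mm above it. The three discs lie about 64 mm from the tin's starting place, on three sides of it at right angles (left, right and towards the robot); which colour is where changes.
- disc_blue: Flat blue round disc, 72 mm across and 3 mm thick, fixed on the dark steel tray (tray floor 8 mm above the table, rim to 14 mm): home of the jar with the blue lid. Origin at the centre of its underside, so a jar's underside rests 3 mm above it. The three discs lie about 64 mm from the tin's starting place, on three sides of it at right angles (left, right and towards the robot); which colour is where changes.
- disc_yellow: Flat yellow round disc, 72 mm across and 3 mm thick, fixed on the dark steel tray (tray floor 8 mm above the table, rim to 14 mm): home of the jar with the yellow lid. Origin at the centre of its underside, so a jar's underside rests 3 mm above it. The three discs lie about 64 mm from the tin's starting place, on three sides of it at right angles (left, right and towards the robot); which colour is where changes.
- tin_mid (a point): Low round steel tin with a green lid, 44 mm across and 40 mm tall, 0.12 kg, standing on the tray floor in the middle between the three taller jars; a small amber shaker (26 mm across, 40 mm tall) stands behind it, on the fourth side, about 63 mm away. With the jars in place there is no room for a gripper around it. The point is its centre, 20 mm above its underside; z is up.
- pad: Round cork pad, 66 mm across and 6 mm thick, fixed on the bench between tray and mat: where the tin is to stand. Origin at the centre of its underside, at table height, so the tin's underside comes to rest 6 mm above it.
- mat: Black rubber mat lying flat and fixed on the bench, 240 mm along its x, 260 mm along its y, 4 mm thick: the side area for the jars. Origin at the centre of its underside, at table height. It is to the left or the right of the pad, the tray on the other side.
- cup_mid (a point): Loose white ceramic cup without handle, 68 mm across at the rim and 70 mm tall, standing somewhere on the mat. The point is its centre, 35 mm above its underside. It stays where it is: find room around it.

How it is judged:
By the outcome, as a careful person would: the job done as asked, in the order asked, and still so for the second after the job is handed in, with the robot touching nothing.
It also fails if it takes over 144 s, if anything falls off the work surface, if the arm or the gripper's body presses on something with over 40 N, if the wrist force passes 120 N, or if a joint passes its speed limit or range.

## Working session

There is one attempt and no reset: what is moved stays moved. The work goes in short steps, each a Python script; the robot and the scene stay as the last script left them, time stands still between calls to the robot, and variables do not carry over. Pictures are saved under pics/ and viewed, and the job is handed in when it is done.

```bash
ls; mkdir -p pics; python3 - <<'E'
from plant import *
import cv2
for n in ("scene","top"):
    im=snapshot(n); cv2.imwrite(f"pics/{n}0.png",im[:,:,::-1]); c=calibration(n); print(n,c)
print(current_t(),current_orientation(),current_gripper_width())
E
```

```text
pics
scene {'vertical_fov': 50.5355816121185, 'cx': 279.9049819855362, 'cy': 211.51183236686512, 'world_to_cam': array([[ 0.89139078,  0.4531337 , -0.00960839, -0.48750944],
       [ 0.27675987, -0.56097712, -0.78019783, -0.08548254],
       [-0.35892401,  0.69280194, -0.62545906,  1.06936064],
       [ 0.        ,  0.        ,  0.        ,  1.        ]])}
top {'vertical_fov': 48.677845552384255, 'cx': 272.83232690894323, 'cy': 211.59087706748724, 'world_to_cam': array([[ 0.02880199, -0.99958256, -0.00227135, -0.00746534],
       [-0.99909968, -0.02871711, -0.03122759,  0.54621938],
       [ 0.03114933,  0.00316872, -0.99950972,  0.86643062],
       [ 0.        ,  0.        ,  0.        ,  1.        ]])}
0.1 [-1.01234377  1.32490813  1.01047791] 0.08822257788976928
```

View pics/scene0.png

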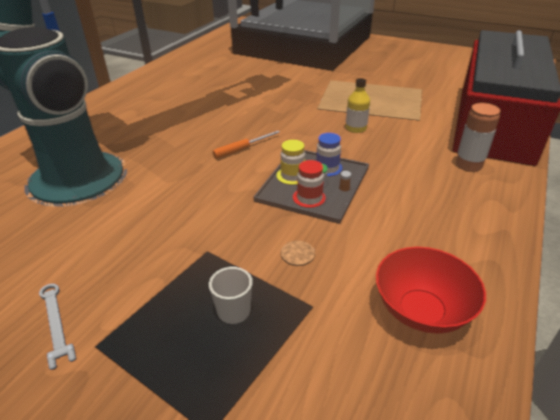

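View pics/top0.png

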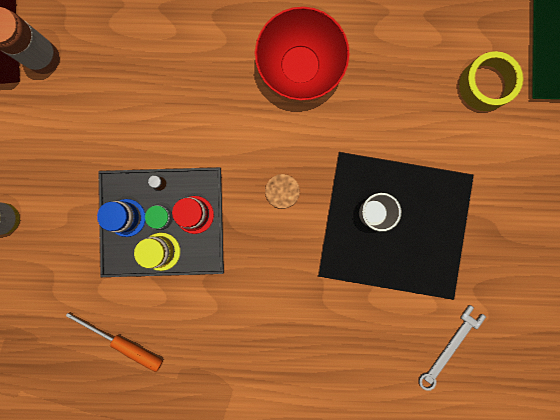

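The top view shows blue (117,216), red (190,213) and yellow (153,251) jars around the green tin (157,216), with a small shaker at (156,182). The cork pad is at (282,191), the mat is roughly x 320–472, and the cup is at (381,212). I'll enlarge crops next.

```bash
python3 - <<'E'
import cv2
a=cv2.imread('pics/top0.png'); s=cv2.imread('pics/scene0.png')
cv2.imwrite('pics/c1.png',cv2.resize(a[160:285,90:235],None,fx=5,fy=4.8 if 0 else 5,interpolation=cv2.INTER_CUBIC)[:600,:])
cv2.imwrite('pics/c2.png',cv2.resize(a[145:305,255:480],None,fx=3.5,fy=3.5,interpolation=cv2.INTER_CUBIC))
cv2.imwrite('pics/c3.png',cv2.resize(s[125:225,250:375],None,fx=6,fy=6,interpolation=cv2.INTER_CUBIC))
E
```

```text
(no output)
```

View pics/c1.png

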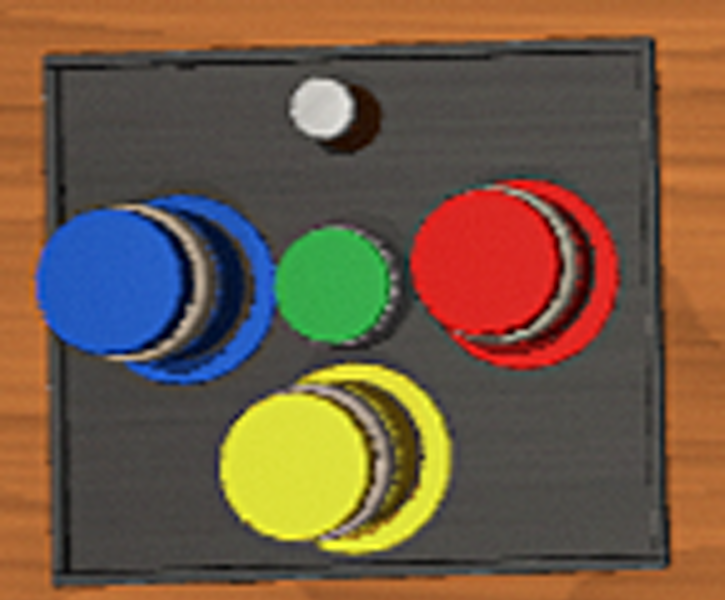

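View pics/c2.png

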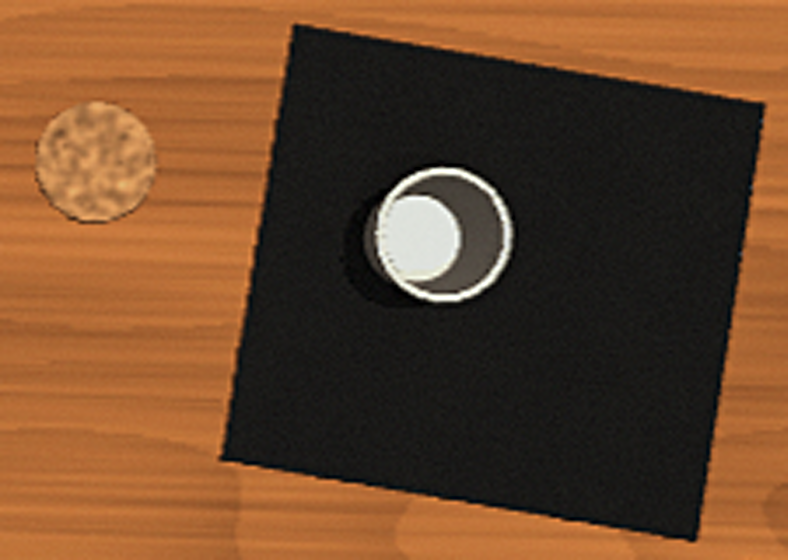

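View pics/c3.png

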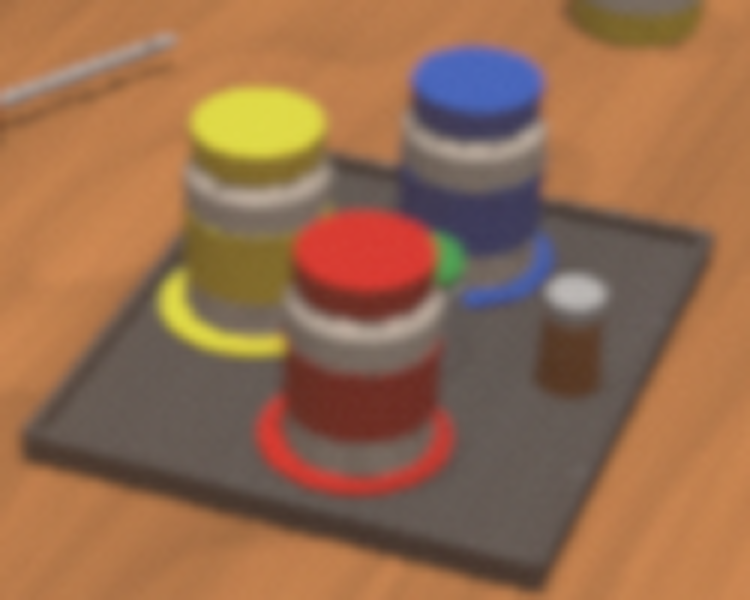

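```bash
cat > h.py <<'E'
from plant import *
import numpy as np, cv2
def px2w(name,u,v,z):
    c=calibration(name); T=c['world_to_cam']; f=210/np.tan(np.radians(c['vertical_fov']/2))
    d=T[:3,:3].T@np.array([(u-c['cx'])/f,(v-c['cy'])/f,1]); o=-T[:3,:3].T@T[:3,3]
    return o+d*(z-o[2])/d[2]
def w2px(name,p):
    c=calibration(name); T=c['world_to_cam']; f=210/np.tan(np.radians(c['vertical_fov']/2))
    q=T[:3,:3]@np.array(p)+T[:3,3]; return np.array([c['cx']+f*q[0]/q[2],c['cy']+f*q[1]/q[2]])
E
python3 - <<'E'
from h import *
c1=lambda X,Y:((X+.5)/5-.5+90,(Y+.5)/5-.5+160)
c2=lambda X,Y:((X+.5)/3.5-.5+255,(Y+.5)/3.5-.5+145)
c3=lambda X,Y:((X+.5)/6-.5+250,(Y+.5)/6-.5+125)
for n,X,Y,z in [('blue',112,281,.091),('red',486,264,.091),('yel',295,466,.091),('tin',333,284,.048),('shk',322,108,.048),
 ('dB',180,289,.011),('dR',523,274,.011),('dY',356,457,.011)]:
    print(n,px2w('top',*c1(X,Y),z).round(4))
for n,X,Y,z in [('pad',96,161,.006),('cup',443,234,.074),('m1',293,24,.004),('m2',765,103,.004),('m3',696,541,.004),('m4',221,460,.004)]:
    print(n,px2w('top',*c2(X,Y),z).round(4))
for n,X,Y,z in [('blue',479,81,.091),('red',365,252,.091),('yel',258,122,.091),('shk',576,293,.048)]:
    print('scene',n,px2w('scene',*c3(X,Y),z).round(4))
print(px2w('scene',298,253,.006), px2w('scene',231.5,284,.074))
E
```

```text
blue [0.5286 0.2823 0.091 ]
red [0.538  0.1548 0.091 ]
yel [0.4674 0.2175 0.091 ]
tin [0.5303 0.2177 0.048 ]
shk [0.5937 0.224  0.048 ]
dB [0.5273 0.2846 0.011 ]
dR [0.5366 0.1558 0.011 ]
dY [0.4662 0.2161 0.011 ]
pad [ 0.5864 -0.0081  0.006 ]
cup [ 0.5498 -0.1807  0.074 ]
m1 [ 0.6642 -0.113   0.004 ]
m2 [ 0.6285 -0.3697  0.004 ]
m3 [ 0.3912 -0.3363  0.004 ]
m4 [ 0.4272 -0.08    0.004 ]
scene blue [0.5313 0.2825 0.091 ]
scene red [0.5406 0.1543 0.091 ]
scene yel [0.4689 0.2179 0.091 ]
scene shk [0.5958 0.2245 0.048 ]
[ 0.59070518 -0.01003682  0.006     ] [ 0.55589477 -0.18334615  0.074     ]
```

```bash
cat >> h.py <<'E'
from scipy.spatial.transform import Rotation as R
def orient(ang):  # jaw direction angle in xy plane; picks the half turn with least last-joint
    z=np.array([np.cos(ang),np.sin(ang),0]); x=np.array([0,0,-1.]); return R.from_matrix(np.c_[x,np.cross(z,x),z]).as_rotvec()
def best(p,ang):
    o=[(orient(a),ik(p,orient(a))) for a in (ang,ang+np.pi)]
    o=[k for k in o if k[1] is not None]
    return min(o,key=lambda k:abs(k[1][5]))
HI=.215
def pick(xy,ang,gz,op=.088,force=25,hi=HI):
    """gz = height of grasp point"""
    o,_=best([*xy,hi],ang); movep([*xy,hi],o)
    if current_gripper_width()<op-.004: set_gripper(op)
    hit=movel([*xy,gz-.019],speed=.2,max_force=8)
    set_gripper(0.0,force); w=current_gripper_width()
    print('pick hit',hit,'z',round(current_tool_pos()[2],4),'width',round(w,4),'t',round(current_t(),1))
    movel([*xy,hi],speed=.2); print('  width up',round(current_gripper_width(),4))
def place(xy,ang,gz,op=.085,hi=HI):
    o,_=best([*xy,hi],ang); movep([*xy,hi],o)
    h1=movel([*xy,gz-.019+.006],speed=.2,max_force=15)
    h2=movel([*xy,gz-.019-.003],speed=.03,max_force=4)
    print('place',h1,h2,'z over nominal',round(current_tool_pos()[2]-gz+.019,4))
    movel([*xy,current_tool_pos()[2]],speed=.03) if 0 else None
    set_gripper(op); movel([*xy,hi],speed=.2); print('  t',round(current_t(),1))
Y,X=np.pi/2,0.
m=np.array([.5278,-.2248]); mx=np.array([.990,-.138]); my=np.array([.138,.990])
A=m-.075*mx+.06*my; B=m-.075*mx-.06*my; C=m+.055*mx-.075*my
G=.047
E
python3 - <<'E'
from h import *
for p,a in [((.468,.2175),Y),((.5295,.2823),X),((.539,.1545),X),((.531,.2177),Y),((.587,-.0085),Y),(A,Y),(B,X),(C,X)]:
    for z in (.02,HI):
        o,q=best([*p,z],a); print(np.round(p,3),q.round(2))
pick((.468,.2175),Y,.011+G)
im=snapshot('top'); cv2.imwrite('pics/t1.png',im[:,:,::-1])
E
```

```text
[0.468 0.218] [ 0.39  0.21  2.12 -0.    0.81 -1.18]
[0.468 0.218] [ 0.39 -0.02  1.97  0.    1.2  -1.18]
[0.53  0.282] [ 0.45  0.35  1.94 -0.    0.85  0.45]
[0.53  0.282] [ 0.45  0.14  1.8  -0.    1.21  0.45]
[0.539 0.154] [ 0.23  0.28  2.03 -0.    0.83  0.23]
[0.539 0.154] [ 0.23  0.07  1.88 -0.    1.2   0.23]
[0.531 0.218] [ 0.35  0.3   2.    0.    0.84 -1.23]
[0.531 0.218] [ 0.35  0.09  1.85  0.    1.2  -1.23]
[ 0.587 -0.008] [-0.06  0.33  1.97  0.    0.85  1.51]
[ 0.587 -0.008] [-0.06  0.12  1.82  0.    1.2   1.51]
[ 0.462 -0.155] [-0.38  0.16  2.18 -0.    0.8   1.2 ]
[ 0.462 -0.155] [-0.38 -0.08  2.02  0.    1.2   1.2 ]
[ 0.445 -0.274] [-0.6   0.22  2.11  0.    0.81 -0.6 ]
[ 0.445 -0.274] [-0.6  -0.01  1.95  0.    1.2  -0.6 ]
[ 0.572 -0.307] [-0.53  0.42  1.83  0.    0.89 -0.53]
[ 0.572 -0.307] [-0.53  0.23  1.69  0.    1.22 -0.53]
pick hit False z 0.0396 width 0.0556 t 3.6
  width up 0.0554
```

View pics/t1.png

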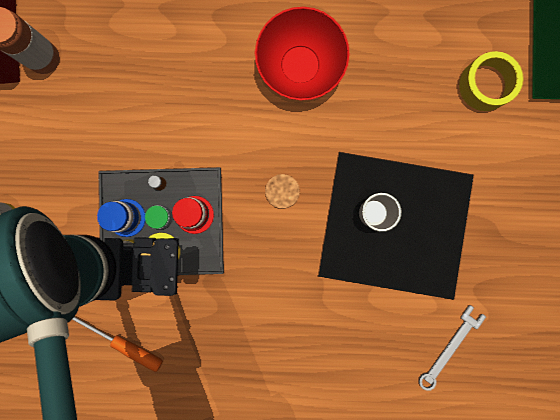

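Yellow is held (width 55 mm), and blue, red and the tin haven't moved in the picture. I'll place it on the mat.

```bash
python3 - <<'E'
from h import *
place(A,Y,.004+G)
o,_=best([.539,.1545,HI],X); movep([.539,.1545,HI],o)
im=snapshot('top'); cv2.imwrite('pics/t2.png',im[:,:,::-1])
cv2.imwrite('pics/t2c.png',cv2.resize(im[145:305,255:480,::-1],None,fx=3.5,fy=3.5,interpolation=cv2.INTER_CUBIC))
print(A,w2px('top',[*A,.084]))
E
```

```text
place False True z over nominal 0.0004
  t 9.7
[ 0.46183 -0.15505] [366.47518228 262.09624202]
```

View pics/t2c.png

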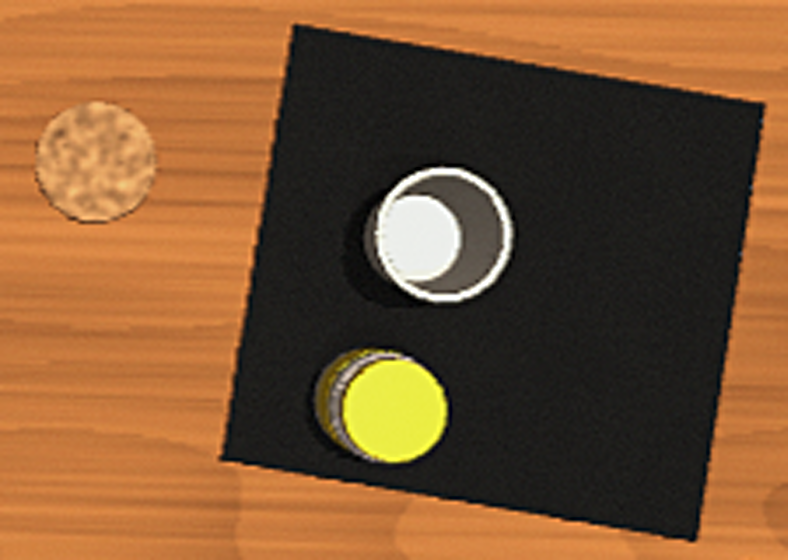

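Yellow stands on the mat at crop (394,411), and the cup hasn't moved. The camera reads y about 1.5 mm low against the gripper, so I'll correct for that. Next are red and blue.

```bash
python3 - <<'E'
from h import *
pick((.539,.156),X,.011+G); place(B,X,.004+G)
pick((.530,.284),X,.011+G); place(C,X,.004+G)
movep([.45,.45,.25],orient(X+np.pi) if 0 else best([.45,.45,.25],X)[0])
im=snapshot('top'); cv2.imwrite('pics/t3.png',im[:,:,::-1])
cv2.imwrite('pics/t3c.png',cv2.resize(im[145:305,255:480,::-1],None,fx=3.5,fy=3.5,interpolation=cv2.INTER_CUBIC))
cv2.imwrite('pics/t3d.png',cv2.resize(im[160:280,90:235,::-1],None,fx=5,fy=5,interpolation=cv2.INTER_CUBIC))
for P in (B,C): print(P,w2px('top',[*P,.084]))
E
```

```text
pick hit False z 0.0397 width 0.0554 t 12.8
  width up 0.0554
place False True z over nominal 0.0004
  t 18.5
pick hit False z 0.0396 width 0.0553 t 22.1
  width up 0.0551
place False True z over nominal 0.0004
  t 28.3
[ 0.44527 -0.27385] [435.60738631 273.80008357]
[ 0.5719  -0.30664] [455.98076394 200.56516644]
```

View pics/t3c.png

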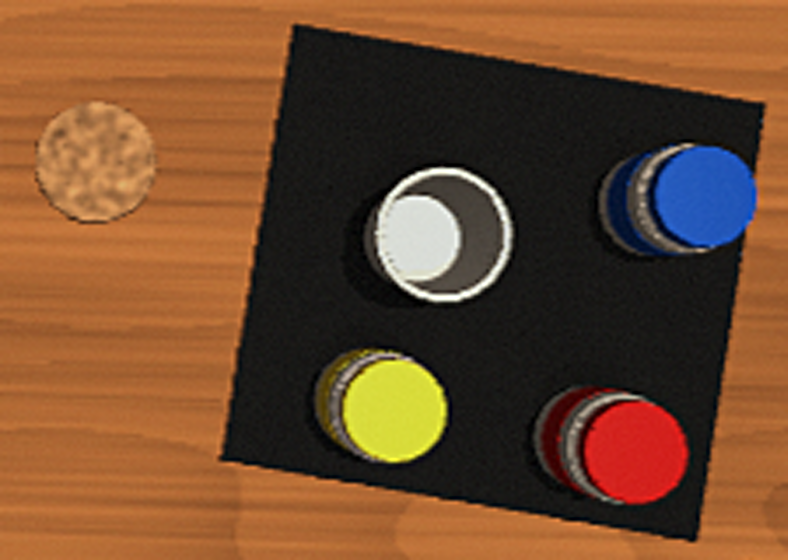

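View pics/t3d.png

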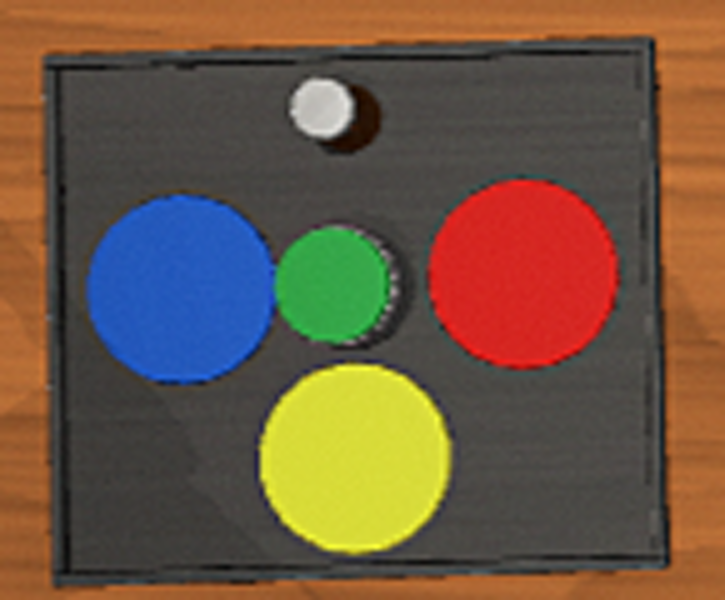

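All three jars stand fully on the mat: yellow (394,411), red (635,450), blue (704,197) in the crop. The tin (333,284), shaker and cup are unmoved. Next is the tin.

```bash
python3 - <<'E'
from h import *
pick((.531,.2187),Y,.008+.027,op=.075,force=20); place((.5873,-.0072),Y,.006+.027,op=.07)
movep([.45,.35,.25],best([.45,.35,.25],X)[0])
im=snapshot('top'); cv2.imwrite('pics/t4.png',im[:,:,::-1])
s=snapshot('scene'); 
cv2.imwrite('pics/t4c.png',np.hstack([cv2.resize(im[165:215,255:305,::-1],None,fx=8,fy=8,interpolation=cv2.INTER_CUBIC),cv2.resize(s[220:270,273:323,::-1],None,fx=8,fy=8,interpolation=cv2.INTER_CUBIC)]))
print(current_t())
E
```

```text
pick hit False z 0.0161 width 0.0424 t 34.6
  width up 0.0422
place False True z over nominal -0.0003
  t 41.3
42.8333
```

View pics/t4c.png

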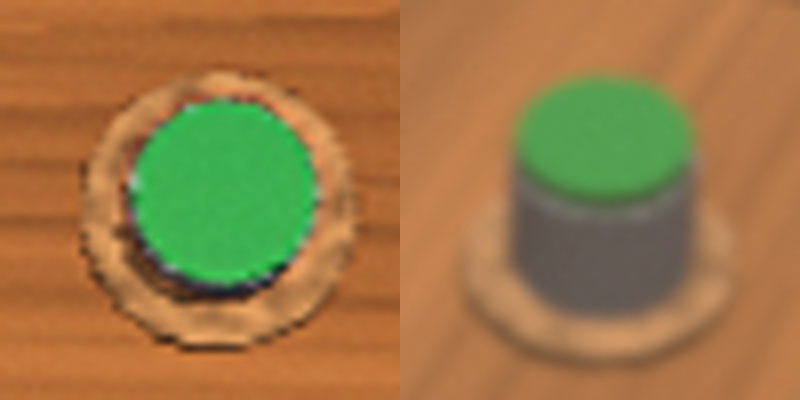

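View pics/t4.png

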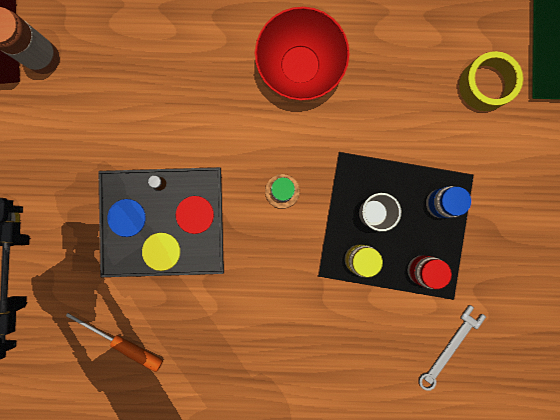

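```bash
python3 - <<'E'
from h import *
t=lambda X,Y:(255+(X+.5)/8-.5,165+(Y+.5)/8-.5)
s=lambda X,Y:(273+(X-400+.5)/8-.5,220+(Y+.5)/8-.5)
print(px2w('top',*t(225,192),.046),px2w('top',*t(219,211),.006))
print(px2w('scene',*s(605,136),.046),px2w('scene',*s(599,268),.006))
E
```

```text
[ 0.58715717 -0.00846618  0.046     ] [ 0.58587344 -0.00784047  0.006     ]
[ 0.58950938 -0.00816095  0.046     ] [ 0.58981912 -0.01066631  0.006     ]
```

The tin stands centred on the pad to about 1.5 mm in both cameras. Now I'll return the jars.

```bash
python3 - <<'E'
from h import *
pick(A,Y,.004+G); place((.4672,.2173),Y,.011+G)
pick(B,X,.004+G); place((.538,.1565),X,.011+G)
pick(C,X,.004+G); place((.5287,.2847),X,.011+G)
movep([.45,-.2,.3],best([.45,-.2,.3],X)[0])
im=snapshot('top'); s=snapshot('scene'); cv2.imwrite('pics/t5.png',im[:,:,::-1]); cv2.imwrite('pics/s5.png',s[:,:,::-1])
cv2.imwrite('pics/t5d.png',cv2.resize(im[160:280,90:235,::-1],None,fx=5,fy=5,interpolation=cv2.INTER_CUBIC))
cv2.imwrite('pics/s5d.png',cv2.resize(s[125:225,250:375,::-1],None,fx=6,fy=6,interpolation=cv2.INTER_CUBIC))
E
```

```text
pick hit False z 0.0325 width 0.0559 t 46.8
  width up 0.0555
place False True z over nominal 0.0003
  t 52.8
pick hit False z 0.0327 width 0.0556 t 56.3
  width up 0.0554
place False True z over nominal 0.0004
  t 61.9
pick hit False z 0.0327 width 0.0551 t 65.2
  width up 0.0555
place False True z over nominal 0.0005
  t 71.4
```

View pics/t5d.png

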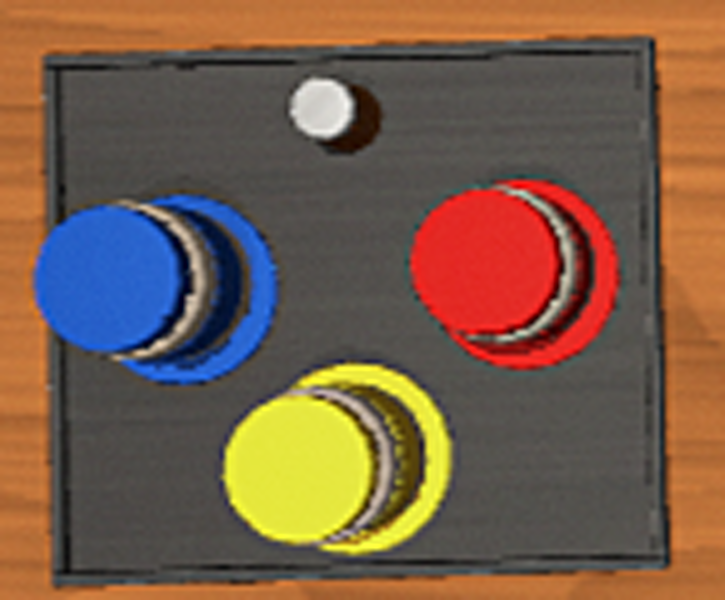

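View pics/s5d.png

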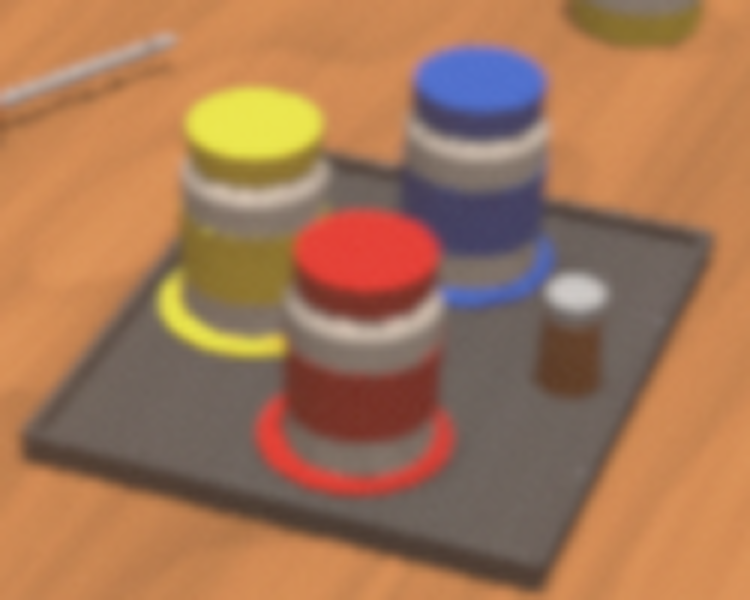

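View pics/s5.png

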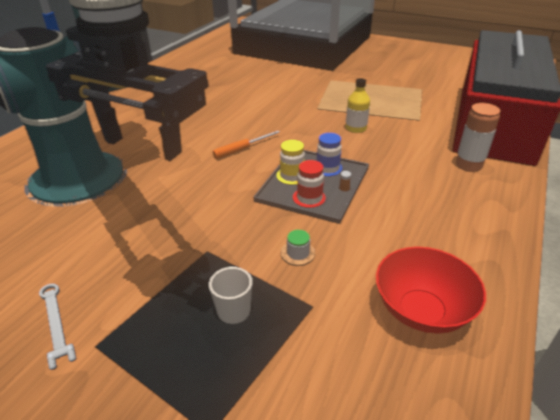

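View pics/t5.png

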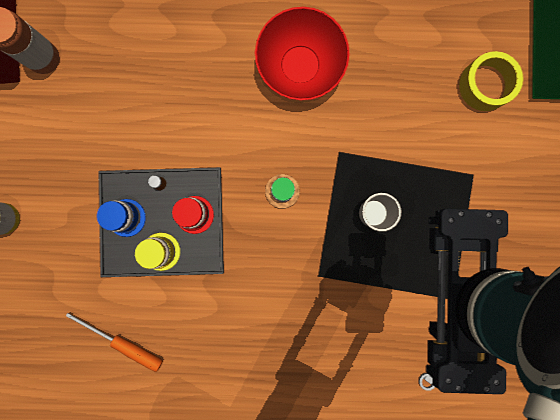

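All jars stand on their own discs: the lids in the crop are red (486,264), blue (110,279) and yellow (298,467), within about 1 mm of where they started. The cup, shaker and tin are unmoved, and the gripper is clear. I'm handing in.

```bash
python3 - <<'E'
from h import *
pause(.5); print(current_t(),current_joint_velocities().round(3) if hasattr(current_joint_velocities(),'round') else 0); close_job()
E
```

```text
73.7667 [-0.003  0.001 -0.    -0.002  0.001 -0.001]
the job is handed in; nothing more can be done
```

The job is done and handed in at about 74 s of the 144 s limit. I moved the yellow, red and blue jars onto the mat around the cup. Then I stood the tin on the cork pad and put each jar back on the disc of its own colour.

Last checks from both cameras:
- **Jars:** All three stand upright, and the lids are back within about 1 mm of where they started. The yellow jar came out within about 1 mm of its disc centre.
- **Tin:** It is within about 1.5 mm of the pad centre in the top view. The scene camera shows up to 2.5 mm off, but the two cameras disagree with each other by 2–4 mm, so neither is exact.
- **Everything else:** The cup and shaker show no movement, nothing tipped, and the gripper is clear of everything.

No check failed.

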